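Gauge the socket bore of a practice stand

ROBOT

A 6-joint arm with a two-finger parallel gripper is mounted at the origin on the work surface. World frame = base frame: x ahead of the robot, y to its left, z up, the work surface at z = 0. Lengths are in mm, angles in rad, forces in N, time in s.
With the tool pointing down it reaches from about 350 to 975 mm from the base axis. Payload 7.1 kg.
Tool frame: the origin (TCP) lies at the very end of the fingers, on their centre line; the grasp point (between the pads) lies 19 mm behind it; z points along the fingers, x is the direction in which the jaws open and shut, and the axes are right-handed (so a half turn about z gives the same grasp; the last joint's range is limited). The gripper opens to 88 mm and grips with 3 to 60 N. Pads are 20 mm wide; open, the fingers measure 115 mm over their backs; the gripper's body (75 mm by 178 mm) begins 61 mm behind the grasp point.
Start: joints at [1.106, 0.423, 1.63, -0, 1.089, -0.019], TCP at [269.455, 563.914, 222.675] pointing down, gripper open.
Joint ranges: [-3, 3], [-0.9, 2.11], [0.09, 2.58], [-1.31, 4.45], [0.11, 2.69], [-2.54, 2.54]. Speed limits (rad/s): [2.39, 2.39, 3.01, 3.14, 3.14, 3.14].

INTERFACE

Orientations are given as a rotation vector (axis times angle).
In Python, from workcell import ctrl gives the robot as it stands. The module is installed in compiled form; this text tells all that it offers.
- The arm moves only by the tool move_arm, never from a script. Its argument "motion" is a list of rows, each a list of 2 entries, a list of its own where there are three numbers: the shift along the tool's x, y, z normalised to -1 to 1, where 1 is 150 mm, then the turn, a rotation vector about the tool's x, y, z normalised to -1 to 1, where 1 is 60 degrees. In form: [[[x, y, z], [rx, ry, rz]], ...]. A call has exactly 5 rows; each row is the pose to reach, as a shift and turn from the pose commanded when the call began, along the tool's axes at that moment; what a row does not reach only later rows make up. A row lasts 1/8 s, in which the tool goes at most 62.5 mm and 10.7 degrees, less where a joint would pass 70% of its speed; a pose out of reach is approached as far as the arm can. A call with a number of a shift or a turn outside -1 to 1 is refused whole. A call with a gripper value outside its range is refused whole. "gripper" is the opening, from 0 (shut) to 1 (fully open), set as the call begins (left out, the last holds). The fingers move at their own pace and stop on an object; the grip force is fixed at half the most. Time passes only in rows, so rows that repeat a pose let the fingers close, or fill a call up. It gives the time, the measured TCP pose, the force and the opening at its end, in the units of the state.
- ctrl.get_obs(): the state, without advancing time (a new reading comes with each control period).
- ctrl.get_image(name): name is "scene" or "top" or "wrist"; returns a dict with "pixels" (480x640x3 uint8, red, green, blue), "camera_matrix" (3x3 intrinsics, pixels), "R" (3x3) and "t" (3): a world point X has camera coordinates R X + t; the wrist camera has in their place "mount" (4x4, takes a point from camera to tool coordinates, whose origin is the TCP and whose axes are the tool frame's). Camera axes: x right, y down, z forward; pixel columns grow to the right and rows downward; lengths in mm; the calibration is good to about 2 mm. A picture is of the moment at which its call begins: read the wrist's pose just before it. There is no depth.
- ctrl.close_job(): hands the job in, once; it reports no verdict.
Trained networks look in the newest picture that a camera, given by its name, has taken for a name from the list of things; names that differ only in an ending like _2 or _b are one class to them, and where a whole thing is asked for, a point or a joint stands for the part that bears it (a point fixed in the world has none). Each returns a list of dicts, best first, with "p" (0 to 1); they miss things now and then, are a little off and sometimes report something else, mostly with a low value. They report only what shows in the picture. A call takes as long as a camera call. They do not tell look-alikes from the thing itself.
- ctrl.boxes_of(camera, name): "location" ([x, y, z] in mm, in world coordinates, good to about 4 mm: the middle of the surface that is visible of it).
- ctrl.regions_of(camera, name): "mask" (480x640 bool, what is visible of it).
- ctrl.pinpoint(camera, name): "location" ([x, y, z] in mm, in world coordinates, good to about 4 mm: a listed point, or the origin of a listed thing).
The state is a dict: "t": time; "qpos": joint angles; "qvel": joint speeds; "joint_torque": joint torques, N m; "ee_pos": TCP position; "orientation": TCP orientation; "ft_force": force on the tool from outside, world axes, zero at the start; "moment": the same for the moment, N m; "width": finger opening in mm.
Only numpy, scipy, OpenCV 4.12 (cv2) and the standard library are available. Lean on these libraries where they do the work, as an engineer would, in place of code of your own. Each camera call takes 0.05 s, during which the arm holds its last target.

TASK

Take the bore of the practice stand's empty column socket with the telescoping gauge. Bring it from its rack with its plungers still closed, lower it upright into the socket until it sits on the rubber buffer at the bottom, and there, leaning on it gently, slacken the knurled lock screw so that the plungers spring out against the wall and snug the screw up again. Draw the gauge straight out with its setting kept and hang it back in its rack notch, without forcing anything or disturbing what lies around.

Things in the scene. Friction and masses are not known exactly. Their poses are not given: they have to be found in the camera images.
- gauge: T-shaped telescoping bore gauge, bright steel, 145 g, 120 mm tall, at first hanging upright in the rack. Origin: under the middle of its T-head; z up along the handle, x along the plungers. T-head: 13 mm thick bar along x, its axis at z = 6.5 mm, 34 mm long over the closed plunger tips, 54 mm fully out. Neck 8 mm thick, z = 12 to 62 mm.
- shoulder (a point): Lower shoulder of the gauge's knurled grip sleeve (14 mm thick, z = 62 to 98 mm above the gauge's origin); point on the handle's axis. This shoulder rests on the rack's fork plate, the neck below it stands in the notch.
- knob (a point): Middle of the dark knurled lock screw on top of the gauge, 18 mm thick and 20 mm tall (z = 100 to 120 mm above the gauge's origin). The whole gauge can be carried by it: the screw's own friction keeps the head from turning in the air.
- lock_screw (a joint): Turn of the lock screw against the gauge, rad; grows anticlockwise seen from above (slackening). -0.7 tight stop, 1.2 slack stop; starts tight, at -0.1 to 0.1. Above 0.6 the plungers are free, below 0.2 they are gripped firmly. Takes 0.02 to 0.03 N m, stays where left. The gauge's body turns along with it unless pressed on the rubber buffer with about 8 to 12 N (its weight is not enough).
- plunger_a (a joint): How far the plunger on the gauge's +x side has sprung out, m: 0 closed, 0.010 fully out. Its spring pushes softly, with about 1 N; centred in the socket it stops near 0.004.
- plunger_b (a joint): The same for the plunger on the -x side.
- tip_a (a point): Outermost point of plunger a. The distance between tip_a and tip_b is the gauge's setting: 34 mm closed, 42 mm against the socket's wall.
- tip_b (a point): Outermost point of plunger b.
- rack: Fixed gauge rack: grey foot 130 x 85 mm, two posts, aluminium fork plate 5 mm thick with its top 95 mm above the bench and two notches 70 mm apart along y. Origin: on the bench, midway between the notches. The notches are 10 mm wide and open, with flared mouths, to -x; the plate ends 28 mm in front of them. A larger sister gauge is fixed in the notch at y = +35 mm.
- notch (a point): The gauge's own notch (rack y = -35 mm): point on top of the fork plate where the neck's axis belongs; axes as the rack's. The neck's way in and out is along the rack's x; with the gauge hanging home, its origin is 62 mm below this point.
- stand: Black cast foot (130 x 100 x 12 mm) of a practice-jaw stand, fixed in the green tray (rim 22 mm high); an upright round socket of 62 mm outer diameter with a brass-lined plain bore stands at its middle. Origin: centre of the foot's underside, z up.
- socket_rim (a point): Centre of the socket's mouth, level with its rim, 75 mm above the foot's underside; z up. Bore 42 mm, vertical. In it is a height-set seat with a flat rubber buffer whose top lies 20 to 44 mm below the rim: not measured, it must be felt. The rubber gives about 1 mm per 8 N, at most 3 mm; more than 15 N on it is forcing.
- column: Bystander: the stand's steel column (41 mm thick) with a black jaw clamp, about 135 mm long, lying in the tray along its x; origin under its middle.
- micrometer: Bystander: outside micrometer lying flat, about 155 x 45 mm, thimble along +x; origin under its frame.
- handpiece_rest: Bystander: white plastic rest, 85 x 50 x 45 mm; origin under its middle.
- drill_kit: Bystander: white and red drill kit box, 160 x 120 x 32 mm with pins up to 57 mm; origin under its middle.
There are look-alikes about, which are no part of the job. What is shaped like the stand but blue is not meant.

How it is judged:
By the outcome, as a careful person would: the job done as asked, in the order asked, and still so for the second after the job is handed in, with the robot touching nothing.
It also fails if it takes over 58 s, if anything falls off the work surface, if the arm or the gripper's body presses on something with over 40 N, if the wrist force passes 120 N, or if a joint passes its speed limit or range.

## Working session

There is one attempt and no reset: what is moved stays moved. The work goes in short steps, Python scripts to look and compute and a tool call to move; the robot and the scene stay as the last step left them, time stands still between calls to the robot, and variables do not carry over. Pictures are saved under pics/ and viewed, and the job is handed in when it is done.

Besides the shell and the picture viewer there is one more tool, called after "Emit:" as a command line: name --argument value ..., lists and objects as JSON in quotes. move_arm: Moves the arm, as the interface text tells. Its arguments: {"type":"object","properties":{"motion":{"type":"array","items":{"type":"array"}},"gripper":{"type":"number"}},"required":["motion"]}

```bash
mkdir -p pics
cat > h.py <<'E'
import numpy as np, cv2
from workcell import ctrl
from scipy.spatial.transform import Rotation as R
def save(cam,fn):
    im=ctrl.get_image(cam); cv2.imwrite('pics/'+fn,im['pixels'][:,:,::-1]); return im
def st():
    o=ctrl.get_obs(); print('t',round(o['t'],2),'q',np.round(o['qpos'],3),'p',np.round(o['ee_pos'],1),'rv',np.round(o['orientation'],3),'F',np.round(o['ft_force'],1),'M',np.round(o['moment'],3),'w',round(o['width'],1)); return o
E
python3 - <<'E'
from h import *
o=st(); print(np.round(R.from_rotvec(o['orientation']).as_matrix(),3))
for c in ['scene','top']:
    save(c,c+'0.png')
    for n in ['gauge','knob','shoulder','notch','rack','socket_rim','stand']:
        r=ctrl.pinpoint(c,n)
        print(c,n,[(round(d['p'],2),np.round(d['location'],0).tolist()) for d in r][:4])
E
```

```text
t 0.0 q [ 1.106  0.424  1.631 -0.     1.089 -0.019] p [269.2 563.4 221.9] rv [ 2.657e+00  1.675e+00 -2.000e-03] F [ 1.3 -0.1  0.1] M [-0.038  0.022 -0.005] w 87.7
[[ 0.431  0.902 -0.001]
 [ 0.902 -0.431 -0.001]
 [-0.002  0.    -1.   ]]
scene gauge [(0.75, [583.0, 248.0, 37.0])]
scene knob [(0.52, [580.0, 247.0, 142.0])]
scene shoulder [(0.72, [582.0, 249.0, 90.0])]
scene notch [(0.91, [582.0, 253.0, 97.0])]
scene rack [(0.68, [546.0, 239.0, 3.0])]
scene socket_rim [(0.84, [800.0, 216.0, 78.0]), (0.65, [551.0, -60.0, 77.0]), (0.61, [332.0, 200.0, 72.0])]
scene stand [(0.88, [859.0, -6.0, -2.0]), (0.84, [550.0, -61.0, 10.0]), (0.82, [331.0, 204.0, -2.0]), (0.67, [796.0, 210.0, -2.0])]
top gauge [(0.65, [581.0, 249.0, 33.0])]
top knob [(0.52, [578.0, 247.0, 144.0]), (0.37, [576.0, 247.0, 94.0])]
top shoulder [(0.42, [577.0, 246.0, 96.0])]
top notch [(0.62, [578.0, 248.0, 95.0])]
top rack [(0.95, [545.0, 244.0, -4.0])]
top socket_rim [(0.96, [547.0, -55.0, 79.0]), (0.92, [804.0, 214.0, 76.0]), (0.79, [328.0, 198.0, 72.0])]
top stand [(0.9, [798.0, 213.0, 1.0]), (0.63, [330.0, 199.0, -0.0]), (0.58, [862.0, -11.0, -5.0]), (0.57, [548.0, -57.0, 4.0])]
```

View pics/scene0.png

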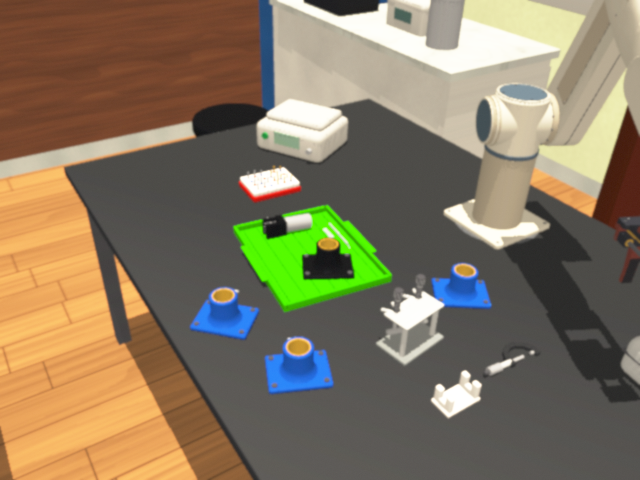

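View pics/top0.png

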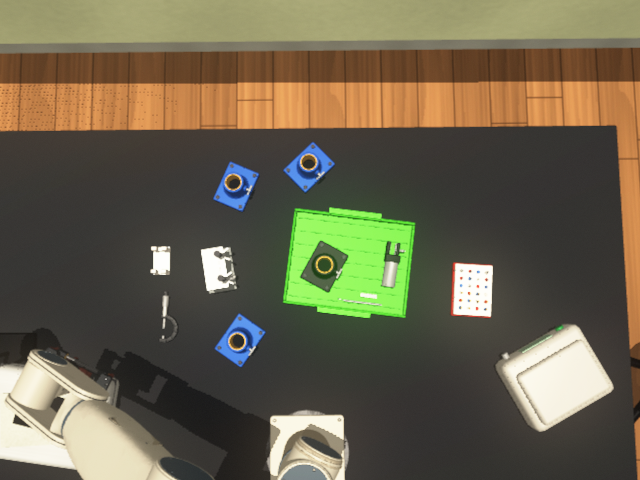

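Run:
```python
import cv2,numpy as np
t=cv2.imread('pics/top0.png');s=cv2.imread('pics/scene0.png')
a=cv2.resize(t[230:310,185:255],(350,400),interpolation=cv2.INTER_CUBIC)
b=cv2.resize(s[265:365,365:455],(360,400),interpolation=cv2.INTER_CUBIC)
cv2.imwrite('pics/c1.png',np.hstack([a,b]))
a=cv2.resize(t[230:310,285:355],(350,400),interpolation=cv2.INTER_CUBIC)
b=cv2.resize(s[225:295,290:365],(400,400),interpolation=cv2.INTER_CUBIC)
cv2.imwrite('pics/c2.png',np.hstack([a,b]))
from h import *
for c in ['top','scene']:
  im=ctrl.get_image(c)
  def pj(X):
    p=im['camera_matrix']@(im['R']@np.array(X,float)+im['t']); return np.round(p[:2]/p[2],1)
  print(c,pj([579,248,144]),pj([548,-57,75]),pj([545,241,0]), pj([545,241,95]))
```

```text
top [217.4 253.3] [325.4 264.8] [227.4 268.4] [222.6 266.4]
scene [398.9 293.6] [329.  244.8] [402.7 337.2] [407.1 304.5]
```

View pics/c1.png

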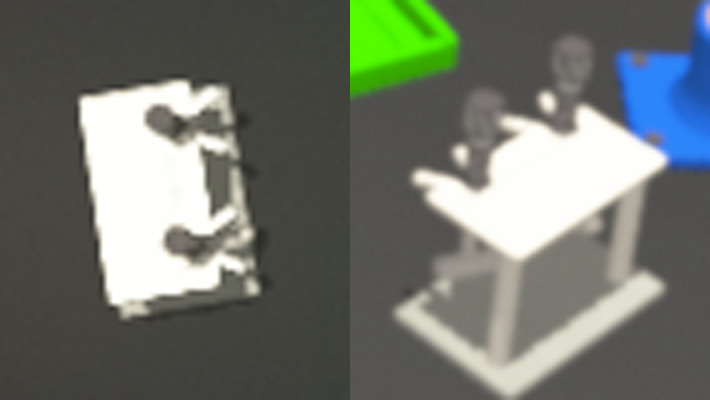

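View pics/c2.png

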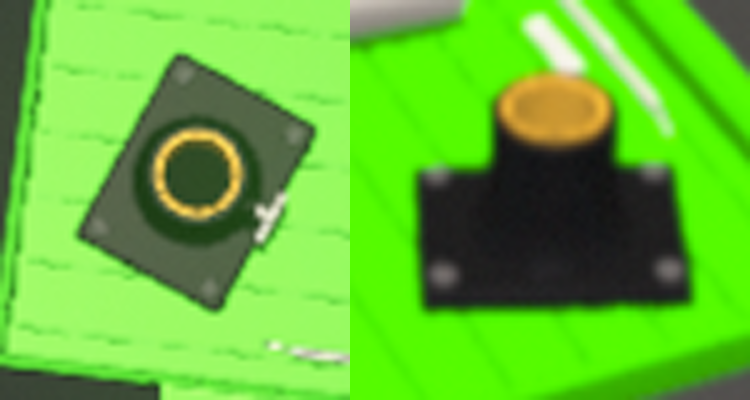

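```bash
cat >> h.py <<'E'
def plan(p,yaw=None,o=None):
    "target TCP pos mm & jaw yaw (deg; tool straight down) -> normalised tool shift/turn from the measured pose"
    o=o or ctrl.get_obs()
    M=R.from_rotvec(o['orientation'])
    s=M.inv().apply(np.array(p,float)-o['ee_pos'])/150
    m=M.as_matrix()
    if yaw is None: yaw=np.degrees(np.arctan2(m[1,0],m[0,0]))
    c,sn=np.cos(np.radians(yaw)),np.sin(np.radians(yaw))
    T=np.array([[c,sn,0],[sn,-c,0],[0,0,-1]])
    r=(M.inv()*R.from_matrix(T)).as_rotvec()/np.radians(60)
    print('shift',np.round(s,3),'turn',np.round(r,3)); return s,r
E
python3 - <<'E'
from h import *
im=save('wrist','w0.png'); print(np.round(im['mount'],2)); print(im['camera_matrix'])
plan([560,240,260],8.9)
E
```

```text
[[   1.      0.     -0.      0.22]
 [  -0.      0.96    0.3   -82.19]
 [   0.     -0.3     0.96 -161.59]
 [   0.      0.      0.      1.  ]]
[[409.08885582   0.         318.45554467]
 [  0.         409.08885582 240.75083342]
 [  0.           0.           1.        ]]
shift [-1.113  2.679 -0.249] turn [0.    0.    0.926]
```

Emit:
move_arm --motion '[[[-0.13,0.3,-0.04],[0,0,0.15]],[[-0.26,0.6,-0.08],[0,0,0.3]],[[-0.38,0.9,-0.12],[0,0,0.45]],[[-0.42,1,-0.2],[0,0,0.6]],[[-0.42,1,-0.25],[0,0,0.75]]]' --gripper 0.5

```text
t: 1.58
ee_pos: [378.8, 441.4, 260.8]
orientation: [-3.098, -0.519, -0.001]
ft_force: [-0.6, 0.1, 0.8]
width: 44.5
```

Run:
```python
from h import *
st(); plan([560,240,260],8.9)
```

```text
t 1.57 q [ 0.841  0.317  1.694 -0.     1.13   0.509] p [378.8 441.4 260.8] rv [-3.098e+00 -5.190e-01 -1.000e-03] F [-0.6  0.1  0.8] M [-0.036  0.078 -0.017] w 44.5
shift [0.704 1.663 0.006] turn [-0.    -0.001  0.169]
```

Emit:
move_arm --motion '[[[0.13,0.3,0],[0,0,0.1]],[[0.25,0.6,0],[0,0,0.17]],[[0.38,0.9,0],[0,0,0.17]],[[0.45,1,0],[0,0,0.17]],[[0.6,1,0],[0,0,0.17]]]'

```text
t: 2.2
ee_pos: [512.8, 330.2, 260.3]
orientation: [-3.131, -0.251, 0.001]
ft_force: [0.2, -0.3, 0.1]
width: 43.6
```

Run:
```python
from h import *
st(); plan([560,240,260],8.9); save('wrist','w1.png')
```

```text
t 2.2 q [0.552 0.362 1.631 0.    1.15  0.392] p [512.8 330.2 260.3] rv [-3.131e+00 -2.510e-01  1.000e-03] F [ 0.2 -0.3  0.1] M [-0.033  0.067 -0.025] w 43.6
shift [0.215 0.644 0.002] turn [-0.     0.     0.004]
```

View pics/w1.png

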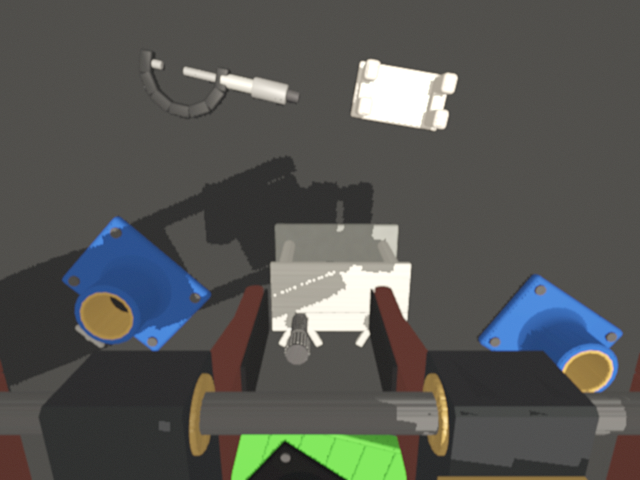

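Emit:
move_arm --motion '[[[0.12,0.25,0],[0,0,0]],[[0.24,0.45,0],[0,0,0]],[[0.33,0.54,0],[0,0,0]],[[0.33,0.54,0],[0,0,0]],[[0.33,0.54,0],[0,0,0]]]'

```text
t: 2.88
ee_pos: [573.6, 259.9, 260.0]
orientation: [-3.131, -0.255, 0.001]
ft_force: [0.4, 0.2, 0.2]
width: 44.0
```

Run:
```python
from h import *
st(); save('wrist','w2.png')
for n in ['knob','shoulder','notch','gauge','rack']:
    r=ctrl.pinpoint('wrist',n); print(n,[(round(d['p'],2),np.round(d['location'],1).tolist()) for d in r][:4])
```

```text
t 2.88 q [0.406 0.392 1.586 0.    1.164 0.244] p [573.6 259.9 260. ] rv [-3.131e+00 -2.550e-01  1.000e-03] F [0.4 0.2 0.2] M [-0.039  0.088  0.005] w 44.0
knob [(0.67, [579.6, 243.6, 144.1])]
shoulder []
notch [(0.96, [581.2, 249.5, 91.5])]
gauge [(0.55, [580.0, 249.8, 31.5])]
rack [(0.6, [542.9, 237.9, 0.6])]
```

View pics/w2.png

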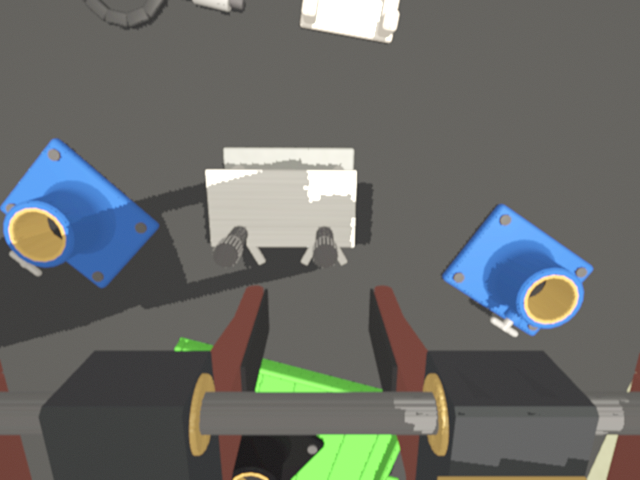

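Run:
```python
import cv2
t=cv2.imread('pics/w2.png')
cv2.imwrite('pics/c3.png',cv2.resize(t[140:290,200:370],(765,600)[:2] if 0 else (680,600),interpolation=cv2.INTER_CUBIC))
```

```text
(no output)
```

View pics/c3.png

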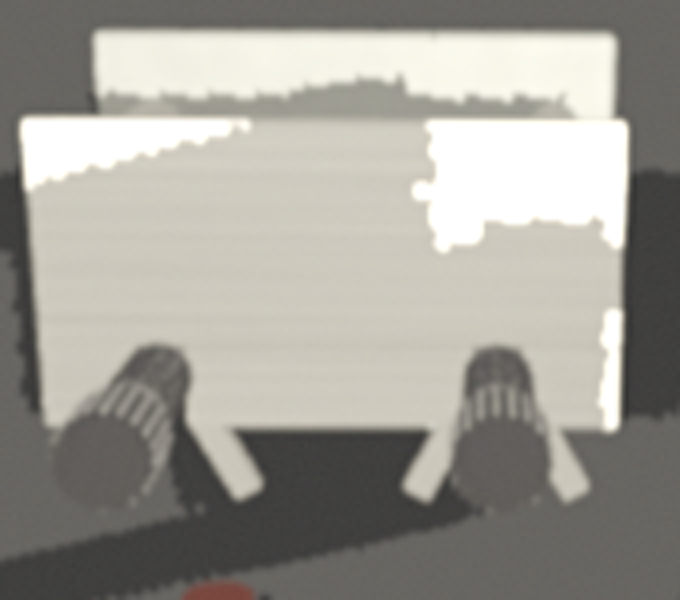

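```bash
cat >> h.py <<'E'
MOUNT=None
def ray(im,o,uv,z):
    K=im['camera_matrix'];d=np.linalg.inv(K)@np.array([uv[0],uv[1],1.])
    M=im['mount'];Rw=R.from_rotvec(o['orientation']).as_matrix()
    D=Rw@(M[:3,:3]@d); C=Rw@M[:3,3]+o['ee_pos']
    return C+D*(z-C[2])/D[2]
E
python3 - <<'E'
from h import *
o=ctrl.get_obs(); im=ctrl.get_image('wrist')
print('knob',ray(im,o,(325.5,256),153))
for z in (153,160,165,170): print('sis',z,ray(im,o,(225.5,255),z))
a=ray(im,o,(357,170),95);b=ray(im,o,(205,169.5),95);print(a,b,np.linalg.norm(a-b),np.degrees(np.arctan2(*(a-b)[1::-1])))
plan([580,247,124],9)
E
```

```text
knob [580.38643376 247.99871366 153.        ]
sis 153 [511.62571005 237.45583655 153.        ]
sis 160 [512.89285668 240.13633273 160.        ]
sis 165 [513.79796142 242.05097286 165.        ]
sis 170 [514.70306616 243.96561298 170.        ]
[597.32251981 303.41546173  95.        ] [478.2067143  284.26225525  95.        ] 120.6458471705133 9.134675446350105
shift [0.026 0.088 0.908] turn [-0.    -0.     0.005]
```

Emit:
move_arm --motion '[[[0.03,0.04,0.2],[0,0,0]],[[0.03,0.08,0.4],[0,0,0]],[[0.03,0.082,0.55],[0,0,0]],[[0.03,0.082,0.61],[0,0,0]],[[0.03,0.082,0.61],[0,0,0]]]'

```text
t: 3.85
ee_pos: [580.7, 247.6, 168.5]
orientation: [3.131, 0.254, -0.001]
ft_force: [-1.4, 0.2, 0.5]
width: 43.7
```

Run:
```python
from h import *
o=st(); save('wrist','w3.png')
t=cv2.imread('pics/w3.png')
cv2.imwrite('pics/c4.png',cv2.resize(t[190:350,220:420],(800,640)[:2] if 0 else (750,600),interpolation=cv2.INTER_CUBIC))
```

```text
t 3.85 q [0.384 0.495 1.654 0.    0.994 0.223] p [580.7 247.6 168.5] rv [ 3.131e+00  2.540e-01 -1.000e-03] F [-1.4  0.2  0.5] M [-0.093  0.007 -0.032] w 43.7
```

View pics/c4.png

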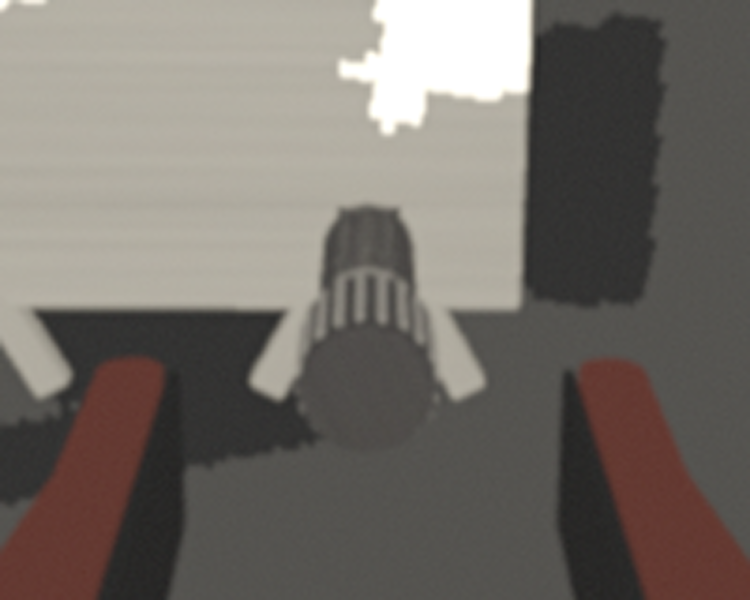

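Run:
```python
from h import *
o=ctrl.get_obs(); im=ctrl.get_image('wrist')
p=ray(im,o,(318,292.8),153);print('knob',p)
plan([p[0],p[1],124],9.1)
```

```text
knob [580.30060556 248.84366557 153.        ]
shift [-0.006 -0.007  0.304] turn [-0.    -0.001  0.003]
```

Emit:
move_arm --motion '[[[-0.006,-0.006,0.1],[0,0,0]],[[-0.006,-0.006,0.2],[0,0,0]],[[-0.006,-0.006,0.27],[0,0,0]],[[-0.006,-0.006,0.297],[0,0,0]],[[-0.006,-0.006,0.297],[0,0,0]]]'

```text
t: 4.58
ee_pos: [579.6, 248.3, 123.7]
orientation: [3.131, 0.254, -0.001]
ft_force: [0.9, -0.5, -0.1]
width: 43.9
```

Emit:
move_arm --motion '[[[0,0,0],[0,0,0]],[[0,0,0],[0,0,0]],[[0,0,0],[0,0,0]],[[0,0,0],[0,0,0]],[[0,0,0],[0,0,0]]]' --gripper 0.1

```text
t: 5.2
ee_pos: [579.9, 248.4, 124.4]
orientation: [-3.131, -0.253, -0.001]
ft_force: [-0.0, -0.2, 2.7]
width: 17.0
```

Run:
```python
from h import *
o=st(); save('wrist','w4.png')
```

```text
t 5.2 q [0.386 0.551 1.679 0.    0.911 0.224] p [579.9 248.4 124.4] rv [-3.131e+00 -2.530e-01 -1.000e-03] F [-0.  -0.2  2.7] M [-0.075  0.05   0.046] w 17.0
```

View pics/w4.png

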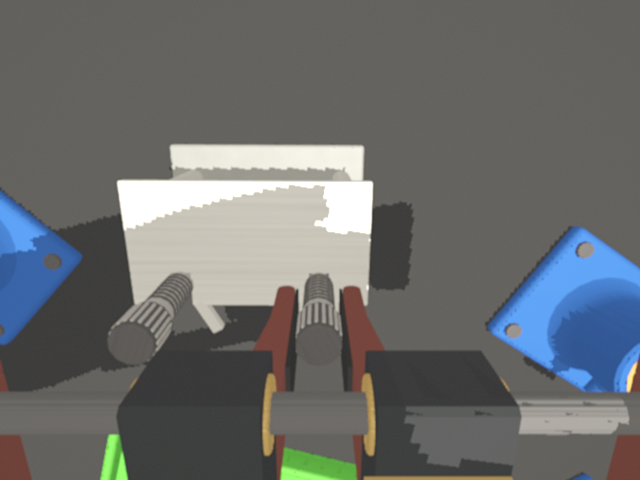

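Emit:
move_arm --motion '[[[0,0,-0.007],[0,0,0]],[[0,0,-0.014],[0,0,0]],[[0,0.06,-0.014],[0,0,0]],[[0,0.18,-0.014],[0,0,0]],[[0,0.33,-0.014],[0,0,0]]]'

```text
t: 5.88
ee_pos: [587.8, 197.9, 126.1]
orientation: [3.131, 0.254, -0.0]
ft_force: [-0.4, 0.2, -0.1]
width: 17.3
```

Run:
```python
from h import *
o=st(); save('wrist','w5.png')
```

```text
t 5.88 q [ 0.306  0.535  1.703 -0.     0.904  0.144] p [587.8 197.9 126.1] rv [ 3.131  0.254 -0.   ] F [-0.4  0.2 -0.1] M [-0.075  0.038 -0.06 ] w 17.3
```

View pics/w5.png

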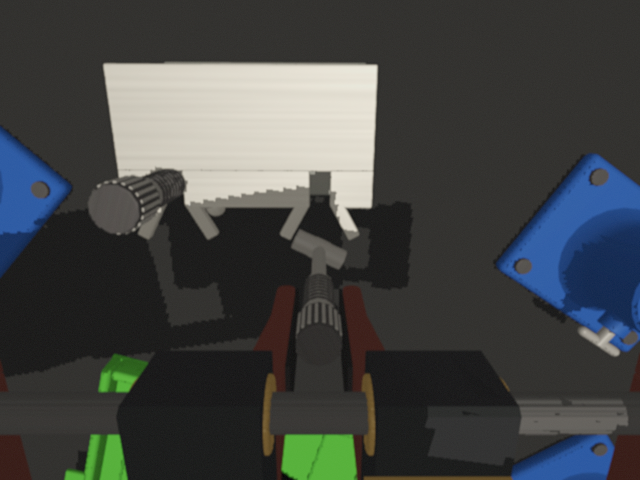

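Run:
```python
from h import *
plan([549,-57,205],9.1)
```

```text
shift [-0.526  1.619 -0.524] turn [0.001 0.001 0.001]
```

Emit:
move_arm --motion '[[[0,0.02,-0.2],[0,0,0]],[[-0.05,0.2,-0.4],[0,0,0]],[[-0.15,0.5,-0.55],[0,0,0]],[[-0.25,0.8,-0.55],[0,0,0]],[[-0.3,1,-0.55],[0,0,0]]]'

```text
t: 6.55
ee_pos: [566.8, 41.3, 209.3]
orientation: [3.131, 0.251, 0.001]
ft_force: [1.0, 0.1, -1.7]
width: 17.1
```

Run:
```python
from h import *
st();plan([549,-57,205],9.1)
```

```text
t 6.55 q [ 0.052  0.357  1.769 -0.     1.016 -0.108] p [566.8  41.3 209.3] rv [3.131e+00 2.510e-01 1.000e-03] F [ 1.   0.1 -1.7] M [-0.028  0.088 -0.011] w 17.1
shift [-0.222  0.628  0.029] turn [ 0.    -0.     0.001]
```

Emit:
move_arm --motion '[[[-0.07,0.25,0],[0,0,0]],[[-0.14,0.5,0],[0,0,0]],[[-0.2,0.75,0],[0,0,0]],[[-0.2,0.97,0],[0,0,0]],[[-0.2,0.97,0],[0,0,0]]]'

```text
t: 7.18
ee_pos: [561.1, -107.1, 208.8]
orientation: [3.131, 0.247, 0.001]
ft_force: [-0.2, -0.3, -2.0]
width: 17.7
```

Run:
```python
from h import *
st(); save('wrist','w6.png')
for c in ['wrist','top']:
  r=ctrl.pinpoint(c,'socket_rim'); print(c,[(round(d['p'],2),np.round(d['location'],1).tolist()) for d in r][:4])
```

```text
t 7.17 q [-0.209  0.361  1.763 -0.     1.017 -0.367] p [ 561.1 -107.1  208.8] rv [3.131e+00 2.470e-01 1.000e-03] F [-0.2 -0.3 -2. ] M [-0.083  0.023  0.035] w 17.7
wrist [(0.88, [550.4, -53.9, 82.0]), (0.25, [550.3, -55.4, 4.9])]
top [(0.86, [803.4, 210.2, 78.4]), (0.64, [331.8, 202.1, 72.9]), (0.57, [856.7, -10.7, 77.7])]
```

View pics/w6.png

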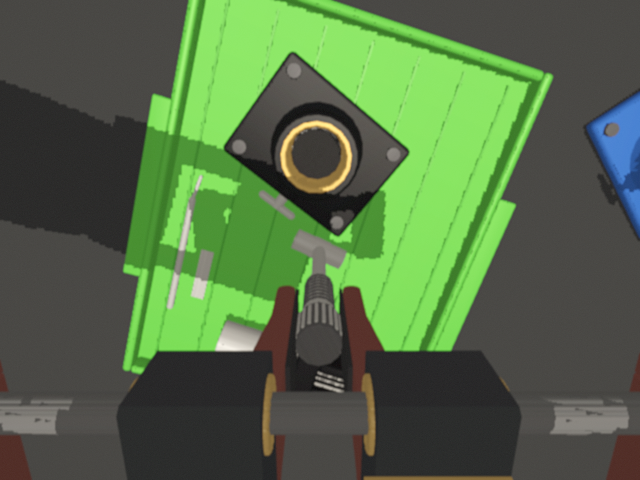

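Run:
```python
from h import *
o=ctrl.get_obs(); im=ctrl.get_image('wrist')
px=im['pixels'].astype(int); h=cv2.cvtColor(im['pixels'],cv2.COLOR_RGB2HSV)
m=((h[...,0]>12)&(h[...,0]<32)&(h[...,1]>110)&(h[...,2]>60)).astype(np.uint8); m[:90]=0;m[215:]=0;m[:,:250]=0;m[:,400:]=0
cs,hr=cv2.findContours(m,cv2.RETR_CCOMP,cv2.CHAIN_APPROX_NONE)
for c,hh in zip(cs,hr[0]):
    if len(c)>60:
        e=cv2.fitEllipse(c); print(e,hh)
        for z in (75,78,81): print(z,ray(im,o,e[0],z))
cr=im['pixels'][110:290,230:410,::-1].copy(); cv2.imwrite('pics/c5.png',cv2.resize(cr,(600,600),interpolation=cv2.INTER_CUBIC))
M=im['mount'];K=im['camera_matrix']
Rw=R.from_rotvec(o['orientation']).as_matrix()
def pj(X):
    p=Rw.T@(np.array(X)-o['ee_pos']); p=M[:3,:3].T@(p-M[:3,3]); p=K@p; return p[:2]/p[2]
for dz in (91.4,84.9,78.4): print('axis at',dz,pj(o['ee_pos']-[0,0,dz]))
```

```text
((315.7467346191406, 161.29441833496094), (70.78244018554688, 71.9097671508789), 173.41941833496094) [-1 -1  1 -1]
75 [550.35801268 -55.31321911  75.        ]
78 [550.32667212 -54.98766004  78.        ]
81 [550.29533155 -54.66210098  81.        ]
((316.0814514160156, 156.29449462890625), (50.54292678833008, 52.042083740234375), 167.40174865722656) [15 13 -1  0]
75 [550.03616427 -51.81364624  75.        ]
78 [550.00809419 -51.52364833  78.        ]
81 [549.98002411 -51.23365043  81.        ]
axis at 91.4 [319.17178348 246.18230259]
axis at 84.9 [319.1829246  249.33936947]
axis at 78.4 [319.19461142 252.65107181]
```

View pics/c5.png

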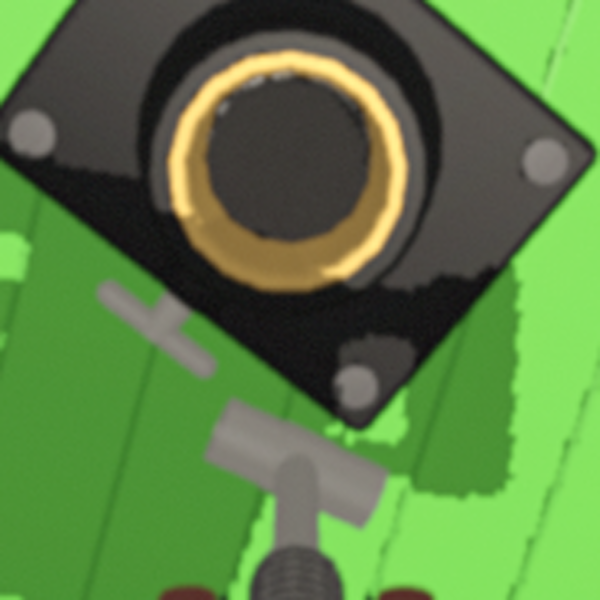

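Run:
```python
from h import *
plan([550.3,-55,180],9.1)
```

```text
shift [-0.017 -0.332  0.191] turn [-0.     0.     0.003]
```

Emit:
move_arm --motion '[[[-0.008,-0.17,0],[0,0,0]],[[-0.017,-0.332,0],[0,0,0.003]],[[-0.017,-0.332,0.06],[0,0,0.003]],[[-0.017,-0.332,0.15],[0,0,0.003]],[[-0.017,-0.332,0.15],[0,0,0.003]]]'

```text
t: 8.0
ee_pos: [549.7, -55.8, 184.6]
orientation: [-3.131, -0.248, 0.005]
ft_force: [0.0, -0.5, -1.5]
width: 17.5
```

Run:
```python
from h import *
o=st(); im=save('wrist','w7.png');cr=im['pixels'][190:370,230:410,::-1].copy(); cv2.imwrite('pics/c6.png',cv2.resize(cr,(600,600),interpolation=cv2.INTER_CUBIC))
cr=save('scene','s1.png')['pixels'][190:290,280:380,::-1].copy(); cv2.imwrite('pics/c7.png',cv2.resize(cr,(600,600),interpolation=cv2.INTER_CUBIC))
plan([550.3,-55,152],9.1)
```

```text
t 8.0 q [-0.123  0.368  1.819 -0.     0.957 -0.281] p [549.7 -55.8 184.6] rv [-3.131 -0.248  0.005] F [ 0.  -0.5 -1.5] M [-0.016  0.086 -0.043] w 17.5
shift [-0.001 -0.007  0.225] turn [-0.     0.001 -0.001]
```

View pics/c6.png

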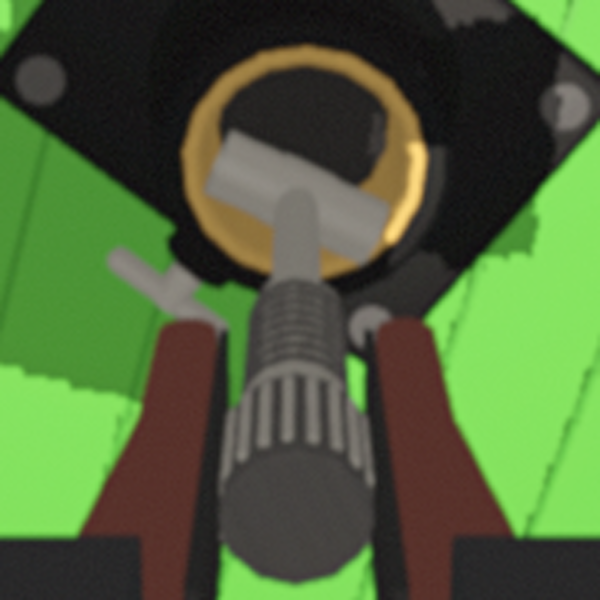

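View pics/c7.png

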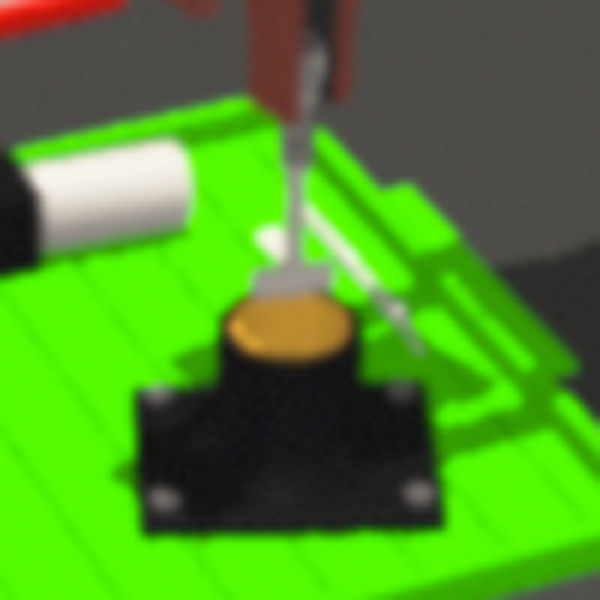

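Run:
```python
from h import *
o=ctrl.get_obs(); im=ctrl.get_image('wrist')
h=cv2.cvtColor(im['pixels'],cv2.COLOR_RGB2HSV)
m=((h[...,0]>10)&(h[...,0]<32)&(h[...,1]>100)&(h[...,2]>60)).astype(np.uint8); m[:195]=0;m[280:]=0;m[:,:270]=0;m[:,375:]=0
pts=np.argwhere(m)[:,::-1]; hull=cv2.convexHull(pts.astype(np.int32)); print(hull.reshape(-1,2).min(0),hull.reshape(-1,2).max(0))
# dense points on outer hull
hm=np.zeros_like(m); cv2.fillPoly(hm,[hull],1); c=max(cv2.findContours(hm,0,cv2.CHAIN_APPROX_NONE)[0],key=len)
e=cv2.fitEllipse(c); print(e)
for z in (75,78,81): print(z,ray(im,o,e[0],z))
M=im['mount'];K=im['camera_matrix']
Rw=R.from_rotvec(o['orientation']).as_matrix()
def pj(X):
    p=Rw.T@(np.array(X)-o['ee_pos']); p=M[:3,:3].T@(p-M[:3,3]); p=K@p; return p[:2]/p[2]
for r in (23,24,25):
  q=np.array([pj([550.3+r*np.cos(a),-55+r*np.sin(a),78]) for a in np.linspace(0,6.28,40)]);print(r,q.min(0),q.max(0))
print(pj([o['ee_pos'][0],o['ee_pos'][1],o['ee_pos'][2]-84.9]))
```

```text
[283 202] [356 272]
((319.3312683105469, 237.18698120117188), (70.19193267822266, 73.71092987060547), 90.13971710205078)
75 [550.6489544  -55.73711905  75.        ]
78 [550.50339842 -54.84795497  78.        ]
81 [550.35784243 -53.95879089  81.        ]
23 [285.59359469 204.54773244] [352.46434045 268.60823747]
24 [284.13817075 203.08456856] [353.91935565 269.93377303]
25 [282.68251374 201.61824524] [355.37438955 271.25659195]
[319.24358386 249.30310534]
```

Emit:
move_arm --motion '[[[0.003,-0.002,0.04],[0,0,0]],[[0.003,-0.002,0.09],[0,0,0]],[[0.003,-0.002,0.14],[0,0,0]],[[0.003,-0.002,0.187],[0,0,0]],[[0.003,-0.002,0.187],[0,0,0]]]'

```text
t: 8.78
ee_pos: [550.6, -55.1, 157.4]
orientation: [-3.131, -0.249, 0.002]
ft_force: [0.2, 0.3, -1.3]
width: 17.3
```

Emit:
move_arm --motion '[[[0,0,0.004],[0,0,0]],[[0,0,0.009],[0,0,0]],[[0,0,0.009],[0,0,0]],[[0,0,0.009],[0,0,0]],[[0,0,0.009],[0,0,0]]]'

```text
t: 9.4
ee_pos: [551.1, -55.2, 156.9]
orientation: [3.132, 0.249, 0.0]
ft_force: [-0.4, -0.1, -0.8]
width: 17.3
```

Run:
```python
from h import *
o=st(); im=save('wrist','w8.png');cr=im['pixels'][190:370,230:410,::-1].copy(); cv2.imwrite('pics/c8.png',cv2.resize(cr,(600,600),interpolation=cv2.INTER_CUBIC))
st()
```

```text
t 9.4 q [-0.121  0.407  1.837  0.     0.897 -0.28 ] p [551.1 -55.2 156.9] rv [3.132 0.249 0.   ] F [-0.4 -0.1 -0.8] M [-0.079 -0.008 -0.02 ] w 17.3
t 9.45 q [-0.121  0.407  1.837 -0.     0.897 -0.28 ] p [551.1 -55.2 156.9] rv [3.132 0.249 0.   ] F [-0.   0.4 -2.1] M [-0.068  0.033  0.002] w 17.4
```

View pics/c8.png

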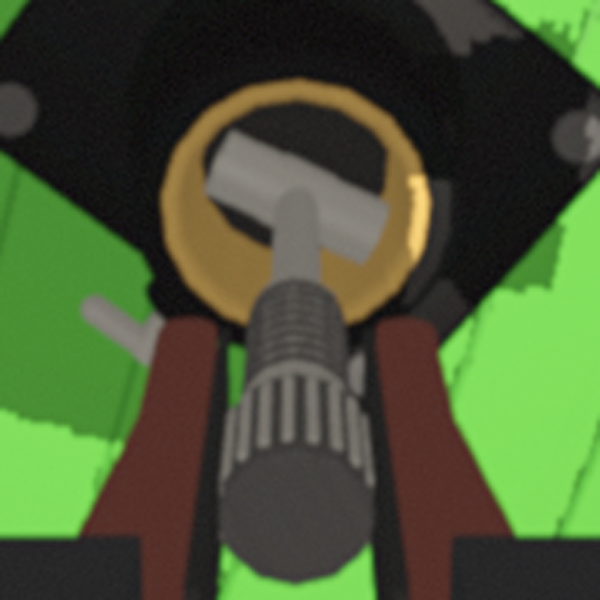

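Emit:
move_arm --motion '[[[0,0,0.01],[0,0,0]],[[0,0,0.02],[0,0,0]],[[0,0,0.025],[0,0,0]],[[0,0,0.025],[0,0,0]],[[0,0,0.025],[0,0,0]]]'

```text
t: 10.07
ee_pos: [551.1, -55.2, 153.1]
orientation: [-3.132, -0.249, -0.0]
ft_force: [-0.7, 0.2, -1.2]
width: 17.2
```

Emit:
move_arm --motion '[[[0,0,0.005],[0,0,0]],[[0,0,0.01],[0,0,0]],[[0,0,0.01],[0,0,0]],[[0,0,0.01],[0,0,0]],[[0,0,0.01],[0,0,0]]]'

```text
t: 10.7
ee_pos: [551.1, -55.2, 151.6]
orientation: [3.132, 0.249, 0.0]
ft_force: [0.1, 0.1, -1.9]
width: 17.3
```

Emit:
move_arm --motion '[[[0,0,0.005],[0,0,0]],[[0,0,0.01],[0,0,0]],[[0,0,0.01],[0,0,0]],[[0,0,0.01],[0,0,0]],[[0,0,0.01],[0,0,0]]]'

```text
t: 11.32
ee_pos: [551.1, -55.2, 150.1]
orientation: [3.132, 0.249, 0.0]
ft_force: [-0.4, -0.3, -1.7]
width: 17.9
```

Emit:
move_arm --motion '[[[0,0,0.005],[0,0,0]],[[0,0,0.01],[0,0,0]],[[0,0,0.01],[0,0,0]],[[0,0,0.01],[0,0,0]],[[0,0,0.01],[0,0,0]]]'

```text
t: 11.95
ee_pos: [551.1, -55.1, 148.6]
orientation: [-3.132, -0.249, 0.0]
ft_force: [-0.2, -0.7, -1.5]
width: 17.2
```

Emit:
move_arm --motion '[[[0,0,0.005],[0,0,0]],[[0,0,0.01],[0,0,0]],[[0,0,0.01],[0,0,0]],[[0,0,0.01],[0,0,0]],[[0,0,0.01],[0,0,0]]]'

```text
t: 12.58
ee_pos: [551.1, -55.2, 147.1]
orientation: [-3.132, -0.249, -0.0]
ft_force: [-0.1, 0.5, -1.2]
width: 17.2
```

Emit:
move_arm --motion '[[[0,0,0.005],[0,0,0]],[[0,0,0.01],[0,0,0]],[[0,0,0.01],[0,0,0]],[[0,0,0.01],[0,0,0]],[[0,0,0.01],[0,0,0]]]'

```text
t: 13.2
ee_pos: [551.1, -55.2, 145.6]
orientation: [3.132, 0.249, 0.0]
ft_force: [-0.3, -0.3, -1.2]
width: 17.3
```

Emit:
move_arm --motion '[[[0,0,0.005],[0,0,0]],[[0,0,0.01],[0,0,0]],[[0,0,0.01],[0,0,0]],[[0,0,0.01],[0,0,0]],[[0,0,0.01],[0,0,0]]]'

```text
t: 13.82
ee_pos: [551.1, -55.2, 144.1]
orientation: [3.132, 0.249, 0.0]
ft_force: [-1.1, -0.0, -2.2]
width: 17.4
```

Emit:
move_arm --motion '[[[0,0,0.005],[0,0,0]],[[0,0,0.01],[0,0,0]],[[0,0,0.01],[0,0,0]],[[0,0,0.01],[0,0,0]],[[0,0,0.01],[0,0,0]]]'

```text
t: 14.45
ee_pos: [551.1, -55.2, 142.6]
orientation: [3.132, 0.249, 0.0]
ft_force: [-0.1, 0.2, -1.2]
width: 16.9
```

Emit:
move_arm --motion '[[[0,0,0.005],[0,0,0]],[[0,0,0.01],[0,0,0]],[[0,0,0.01],[0,0,0]],[[0,0,0.01],[0,0,0]],[[0,0,0.01],[0,0,0]]]'

```text
t: 15.08
ee_pos: [551.3, -55.2, 141.3]
orientation: [3.132, 0.249, 0.001]
ft_force: [-0.8, 0.7, 3.8]
width: 17.1
```

Emit:
move_arm --motion '[[[0,0,0.002],[0,0,0]],[[0,0,0.005],[0,0,0]],[[0,0,0.005],[0,0,0]],[[0,0,0.005],[0,0,0]],[[0,0,0.005],[0,0,0]]]'

```text
t: 15.7
ee_pos: [551.5, -55.2, 140.9]
orientation: [3.132, 0.249, 0.002]
ft_force: [-0.8, 0.4, 7.7]
width: 17.3
```

Run:
```python
from h import *
st(); save('wrist','w9.png'); st(); ctrl.get_image('top'); st()
```

```text
t 15.7 q [-0.121  0.431  1.846 -0.     0.864 -0.28 ] p [551.5 -55.2 140.9] rv [3.132e+00 2.490e-01 2.000e-03] F [-0.8  0.4  7.7] M [-0.044  0.294 -0.055] w 17.3
t 15.75 q [-0.121  0.431  1.846 -0.     0.864 -0.28 ] p [551.5 -55.2 140.9] rv [3.132e+00 2.490e-01 1.000e-03] F [-0.5 -0.5  7.5] M [-0.054  0.26   0.   ] w 17.2
t 15.8 q [-0.121  0.431  1.846 -0.     0.864 -0.28 ] p [551.5 -55.2 140.9] rv [3.132e+00 2.490e-01 1.000e-03] F [-1.1  0.5  7.7] M [-0.043  0.304  0.001] w 17.0
```

View pics/w9.png

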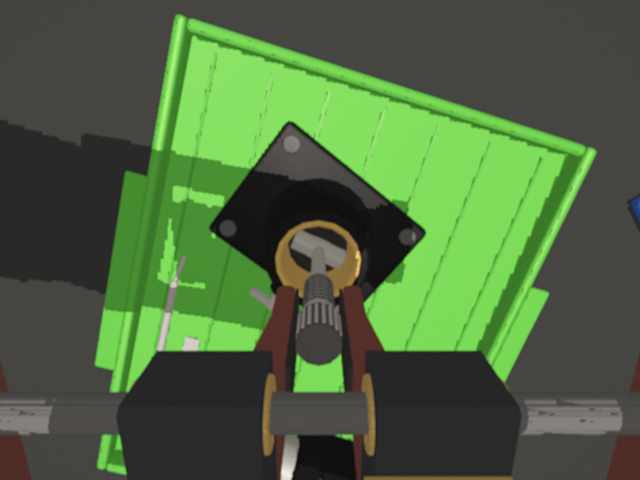

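Run:
```python
from h import *
o=st(); im=ctrl.get_image('wrist')
h=cv2.cvtColor(im['pixels'],cv2.COLOR_RGB2HSV)
m=((h[...,0]>10)&(h[...,0]<32)&(h[...,1]>100)&(h[...,2]>60)).astype(np.uint8); m[:205]=0;m[305:]=0;m[:,:265]=0;m[:,375:]=0
cv2.imwrite('pics/m.png',np.hstack([cv2.resize(im['pixels'][200:320,250:390,::-1],(400,343)),cv2.resize(cv2.cvtColor(m[200:320,250:390]*255,8),(400,343))]))
M=im['mount'];K=im['camera_matrix'];Rw=R.from_rotvec(o['orientation']).as_matrix()
def pj(X):
    p=Rw.T@(np.array(X)-o['ee_pos']); p=M[:3,:3].T@(p-M[:3,3]); p=K@p; return p[:2]/p[2]
# outer edge points: leftmost/rightmost per row, top per col, above row 275
P=[]
for r in range(215,275):
    x=np.flatnonzero(m[r]); 
    if len(x)>1: P+= [(x[0]-.5,r),(x[-1]+.5,r)]
from scipy.optimize import least_squares
P=np.array(P,float)
W=np.array([ray(im,o,p,78)[:2] for p in P])
f=lambda v: np.hypot(W[:,0]-v[0],W[:,1]-v[1])-v[2]
s=least_squares(f,[550,-55,24],loss='soft_l1',f_scale=.3);print(s.x,np.abs(s.fun).mean())
```

```text
t 15.8 q [-0.121  0.431  1.846 -0.     0.864 -0.28 ] p [551.5 -55.2 140.9] rv [3.132e+00 2.490e-01 1.000e-03] F [-1.1  0.5  7.7] M [-0.043  0.304  0.001] w 17.0
[550.66598362 -55.67942217  25.34987528] 0.17246607512490583
```

View pics/m.png

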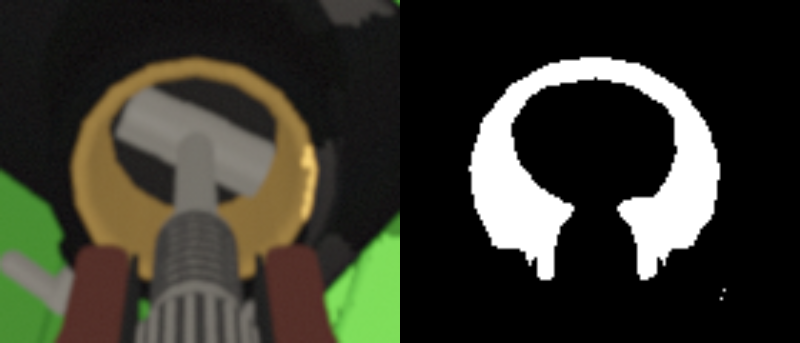

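Emit:
move_arm --motion '[[[-0.004,0,0.001],[0,0,0]],[[-0.004,0,0.001],[0,0,-0.1]],[[-0.004,0,0.001],[0,0,-0.2]],[[-0.004,0,0.001],[0,0,-0.32]],[[-0.004,0,0.001],[0,0,-0.43]]]'

```text
t: 16.48
ee_pos: [551.2, -55.4, 140.9]
orientation: [2.995, 0.947, 0.002]
ft_force: [0.0, -1.0, 6.7]
width: 17.2
```

Run:
```python
from h import *
st(); im=save('wrist','w10.png'); cv2.imwrite('pics/c10.png',cv2.resize(im['pixels'][190:330,240:400,::-1],(640,560),interpolation=cv2.INTER_CUBIC));st()
```

```text
t 16.48 q [-0.122  0.43   1.847  0.     0.863 -0.734] p [551.2 -55.4 140.9] rv [2.995e+00 9.470e-01 2.000e-03] F [ 0.  -1.   6.7] M [-0.07   0.147 -0.097] w 17.2
t 16.52 q [-0.122  0.43   1.847 -0.     0.863 -0.739] p [551.2 -55.4 140.9] rv [2.992e+00 9.540e-01 2.000e-03] F [-1.1 -0.5  7.5] M [-0.052  0.122 -0.005] w 17.2
```

View pics/c10.png

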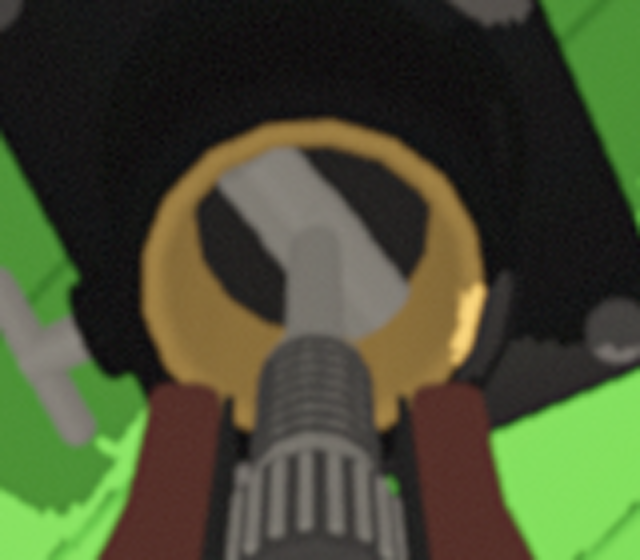

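Emit:
move_arm --motion '[[[0,0,0.002],[0,0,-0.08]],[[0,0,0.002],[0,0,-0.18]],[[0,0,0.002],[0,0,-0.28]],[[0,0,0.002],[0,0,-0.38]],[[0,0,0.002],[0,0,-0.45]]]'

```text
t: 17.15
ee_pos: [551.3, -55.4, 140.7]
orientation: [2.691, 1.618, 0.002]
ft_force: [-0.6, -0.2, 8.2]
width: 17.3
```

Run:
```python
from h import *
st(); im=save('wrist','w11.png'); cv2.imwrite('pics/c11.png',cv2.resize(im['pixels'][190:330,240:400,::-1],(640,560),interpolation=cv2.INTER_CUBIC));st()
```

```text
t 17.15 q [-0.122  0.43   1.847 -0.     0.862 -1.204] p [551.3 -55.4 140.7] rv [2.691e+00 1.618e+00 2.000e-03] F [-0.6 -0.2  8.2] M [-0.051  0.225 -0.025] w 17.3
t 17.2 q [-0.122  0.43   1.847 -0.     0.862 -1.207] p [551.3 -55.4 140.7] rv [2.689e+00 1.622e+00 2.000e-03] F [-0.8  0.6  8.3] M [-0.016  0.156  0.025] w 17.3
```

View pics/c11.png

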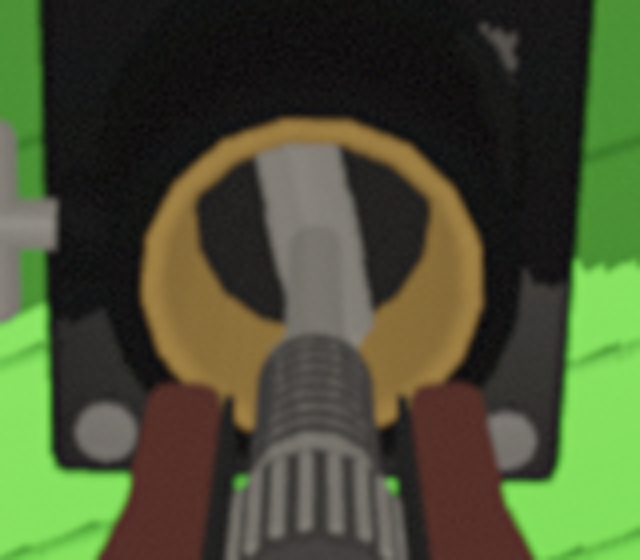

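Run:
```python
from h import *
im=ctrl.get_image('wrist')
def yaw(rv,p,a,b,z=58):
    o=dict(orientation=np.array(rv),ee_pos=np.array(p))
    A=ray(im,o,a,z);B=ray(im,o,b,z);d=B-A;return np.degrees(np.arctan2(d[1],d[0])),A.round(1),B.round(1)
c=lambda x,y:(240+x/4,190+y/4)
m=lambda x,y:(250+x/2.857,200+y/2.857)
print(yaw([3.132,.249,.001],[551.5,-55.2,140.9],m(150,88),m(275,150)))
print(yaw([2.995,.947,.002],[551.2,-55.4,140.9],c(300,150),c(410,285)))
print(yaw([2.691,1.618,.002],[551.3,-55.4,140.7],c(340,150),c(372,320)))
print(yaw([2.691,1.618,.002],[551.3,-55.4,140.7],c(258,155),c(290,290)))
```

```text
(np.float64(-18.29345782465927), array([539.8, -43.9,  58. ]), array([569.2, -53.6,  58. ]))
(np.float64(-16.812098430463077), array([541. , -44.2,  58. ]), array([568. , -52.4,  58. ]))
(np.float64(-17.39311992769977), array([540. , -44.7,  58. ]), array([567.4, -53.2,  58. ]))
(np.float64(-15.636114012672303), array([534.8, -56.3,  58. ]), array([556.8, -62.4,  58. ]))
```

Emit:
move_arm --motion '[[[0,0,0],[0,0,0]],[[0,0,0],[0,0,0.1]],[[0,0,0],[0,0,0.2]],[[0,0,0],[0,0,0.32]],[[0,0,0],[0,0,0.45]]]'

```text
t: 17.88
ee_pos: [551.3, -55.4, 140.7]
orientation: [2.998, 0.935, 0.003]
ft_force: [-0.5, -0.4, 8.6]
width: 17.3
```

Emit:
move_arm --motion '[[[0,0,0],[0,0,0.12]],[[0,0,0],[0,0,0.24]],[[0,0,0],[0,0,0.36]],[[0,0,0],[0,0,0.46]],[[0,0,0],[0,0,0.52]]]'

```text
t: 18.5
ee_pos: [551.3, -55.4, 140.7]
orientation: [3.14, 0.097, 0.003]
ft_force: [-0.8, -1.1, 7.3]
width: 17.0
```

Run:
```python
from h import *
st(); im=save('wrist','w12.png'); cv2.imwrite('pics/c12.png',cv2.resize(im['pixels'][190:330,240:400,::-1],(640,560),interpolation=cv2.INTER_CUBIC));st()
```

```text
t 18.5 q [-0.122  0.43   1.847  0.     0.862 -0.183] p [551.3 -55.4 140.7] rv [3.14e+00 9.70e-02 3.00e-03] F [-0.8 -1.1  7.3] M [-0.012  0.233  0.004] w 17.0
t 18.55 q [-0.122  0.43   1.847  0.     0.862 -0.181] p [551.3 -55.3 140.7] rv [3.14e+00 9.30e-02 3.00e-03] F [-0.9  0.   9.1] M [-0.11   0.201  0.023] w 17.5
```

View pics/c12.png

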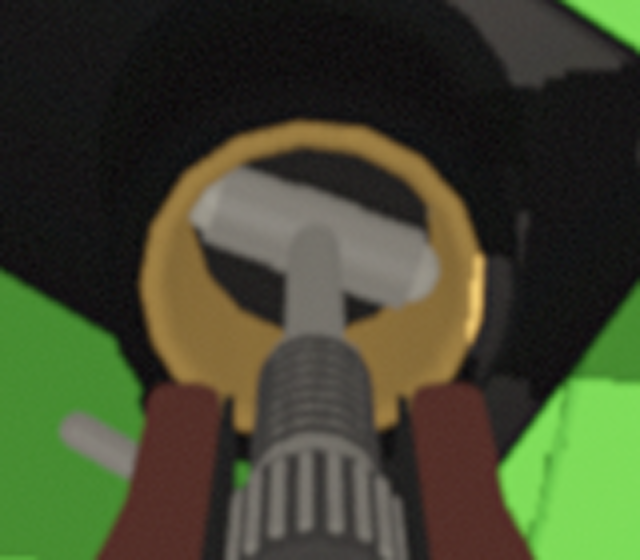

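Emit:
move_arm --motion '[[[0.001,0,-0.004],[0,0,0]],[[0.002,0,-0.009],[0,0,0]],[[0.002,0,-0.014],[0,0,0]],[[0.002,0,-0.02],[0,0,0]],[[0.002,0,-0.02],[0,0,0]]]'

```text
t: 19.18
ee_pos: [550.6, -55.2, 142.5]
orientation: [-3.14, -0.101, 0.001]
ft_force: [1.5, -0.3, -1.3]
width: 17.4
```

Run:
```python
from h import *
st(); im=save('wrist','w13.png'); cv2.imwrite('pics/c13.png',cv2.resize(im['pixels'][190:330,240:400,::-1],(640,560),interpolation=cv2.INTER_CUBIC));st()
```

```text
t 19.18 q [-0.121  0.428  1.846  0.     0.868 -0.186] p [550.6 -55.2 142.5] rv [-3.14e+00 -1.01e-01  1.00e-03] F [ 1.5 -0.3 -1.3] M [-0.048 -0.233  0.032] w 17.4
t 19.23 q [-0.122  0.428  1.846 -0.     0.868 -0.186] p [550.6 -55.3 142.5] rv [-3.14e+00 -1.01e-01  1.00e-03] F [ 2.1  0.6 -1.8] M [-0.102 -0.289 -0.012] w 17.3
```

View pics/c13.png

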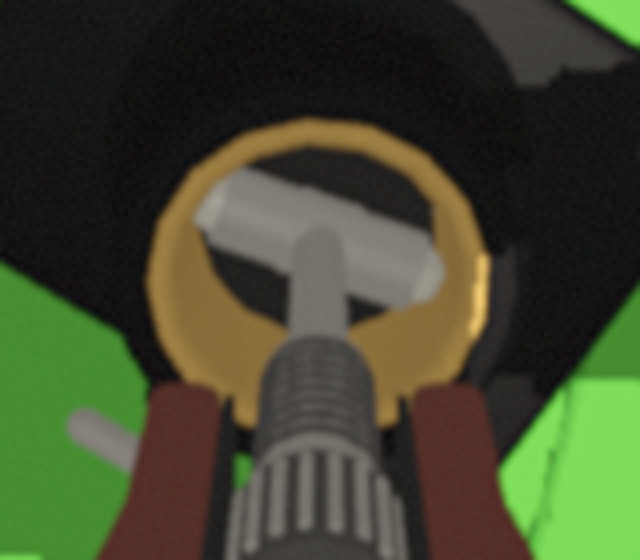

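Emit:
move_arm --motion '[[[0.002,0,-0.005],[0,0,0]],[[0.003,0,-0.02],[0,0,0]],[[0.003,0,-0.04],[0,0,0]],[[0.003,0,-0.06],[0,0,0]],[[0.003,0,-0.07],[0,0,0]]]'

```text
t: 19.85
ee_pos: [551.2, -55.2, 153.7]
orientation: [-3.14, -0.101, -0.0]
ft_force: [0.2, 0.6, -2.1]
width: 17.4
```

Forces are clean; continue straight up out of the bore.

Emit:
move_arm --motion '[[[0,0,-0.05],[0,0,0]],[[0,0,-0.12],[0,0,0]],[[0,0,-0.2],[0,0,0]],[[0,0,-0.29],[0,0,0]],[[0,0,-0.36],[0,0,0]]]'

```text
t: 20.48
ee_pos: [551.5, -55.2, 208.7]
orientation: [3.14, 0.101, 0.002]
ft_force: [-0.6, 0.1, -1.6]
width: 17.2
```

Run:
```python
from h import *
st(); im=save('wrist','w14.png'); cv2.imwrite('pics/c14.png',cv2.resize(im['pixels'][190:370,220:420,::-1],(660,594),interpolation=cv2.INTER_CUBIC))
plan([579.9,248.4,210],9.1); print(R.from_rotvec(ctrl.get_obs()['orientation']).as_matrix().round(3))
```

```text
t 20.48 q [-0.121  0.337  1.8    0.     1.004 -0.185] p [551.5 -55.2 208.7] rv [3.14e+00 1.01e-01 2.00e-03] F [-0.6  0.1 -1.6] M [-0.104  0.106 -0.021] w 17.2
shift [ 3.140e-01 -2.009e+00 -2.000e-03] turn [ 0.001 -0.003 -0.09 ]
[[ 0.998  0.064  0.003]
 [ 0.064 -0.998 -0.   ]
 [ 0.003  0.001 -1.   ]]
```

View pics/c14.png

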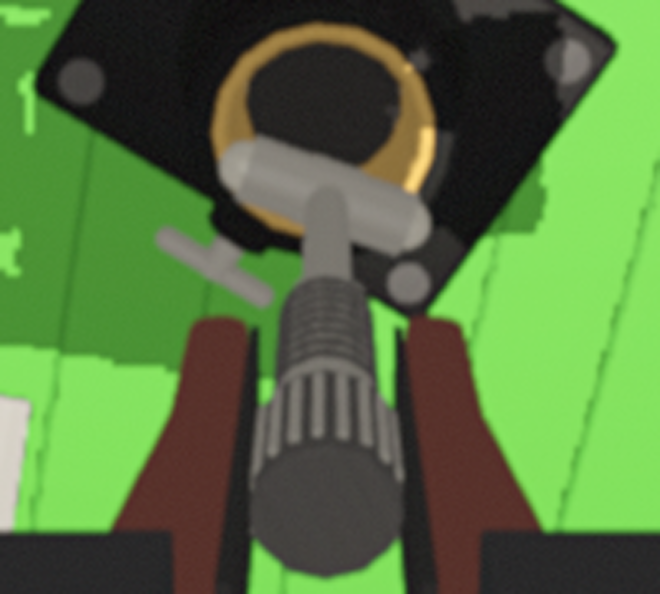

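Emit:
move_arm --motion '[[[0.03,-0.2,0],[0,0,-0.02]],[[0.08,-0.4,0],[0,0,-0.04]],[[0.12,-0.6,0],[0,0,-0.06]],[[0.16,-0.8,0],[0,0,-0.09]],[[0.2,-1,0],[0,0,-0.09]]]'

```text
t: 21.15
ee_pos: [571.5, 97.4, 207.4]
orientation: [3.132, 0.249, -0.0]
ft_force: [-0.1, -1.2, -1.3]
width: 17.4
```

Run:
```python
from h import *
st(); plan([589.4,189.2,127.5],9.1)
```

```text
t 21.15 q [ 0.148  0.376  1.744 -0.     1.022 -0.011] p [571.5  97.4 207.4] rv [ 3.132  0.249 -0.   ] F [-0.1 -1.2 -1.3] M [-0.048  0.057  0.015] w 17.4
shift [ 0.214 -0.586  0.533] turn [ 0.  0. -0.]
```

Emit:
move_arm --motion '[[[0.1,-0.22,0],[0,0,0]],[[0.18,-0.42,0.1],[0,0,0]],[[0.21,-0.53,0.27],[0,0,0]],[[0.21,-0.53,0.43],[0,0,0]],[[0.21,-0.53,0.5],[0,0,0]]]'

```text
t: 21.78
ee_pos: [589.2, 179.9, 130.9]
orientation: [3.131, 0.249, -0.004]
ft_force: [-0.2, -0.1, -1.2]
width: 17.3
```

Run:
```python
from h import *
o=st(); im=save('wrist','w15.png'); o=st()
plan([589.4,189.2,127.5],9.1)
p=o['ee_pos'];print('lateral error along tool x:',(p-np.array([579.9,248.4,0]))[:2]@[np.cos(np.radians(9.1)),np.sin(np.radians(9.1))])
```

```text
t 21.77 q [ 0.277  0.524  1.709 -0.     0.911  0.118] p [589.2 179.9 130.9] rv [ 3.131  0.249 -0.004] F [-0.2 -0.1 -1.2] M [-0.077  0.03  -0.078] w 17.3
t 21.82 q [ 0.277  0.525  1.709 -0.     0.91   0.118] p [588.9 179.6 130.3] rv [ 3.131  0.249 -0.005] F [-1.1  0.5 -1. ] M [-0.028  0.065 -0.069] w 17.1
shift [ 0.013 -0.063  0.018] turn [ 0.     0.003 -0.   ]
lateral error along tool x: -1.9481361863238296
```

View pics/w15.png

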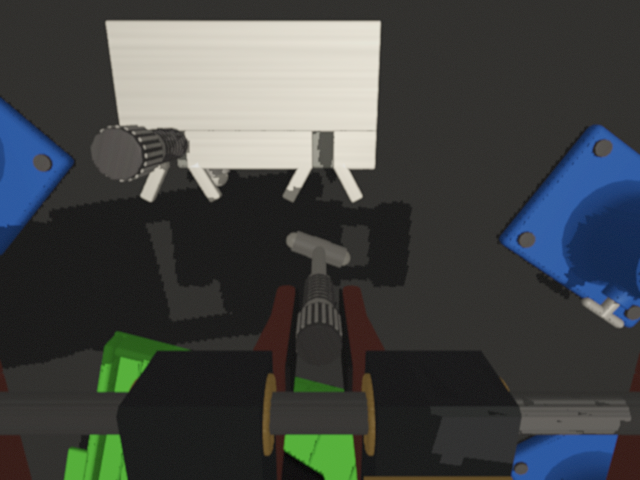

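Emit:
move_arm --motion '[[[0.006,0,0.01],[0,0,0]],[[0.013,0,0.018],[0,0,0]],[[0.013,-0.03,0.018],[0,0,0]],[[0.013,-0.06,0.018],[0,0,0]],[[0.013,-0.06,0.018],[0,0,0]]]'

```text
t: 22.45
ee_pos: [590.6, 189.6, 129.9]
orientation: [-3.132, -0.25, -0.001]
ft_force: [-0.1, -0.7, -1.3]
width: 17.4
```

Run:
```python
from h import *
o=st(); im=save('wrist','w16.png'); o=st()
p=o['ee_pos'];d=(p-np.array([579.9,248.4,0]))[:2];c,s=np.cos(np.radians(9.1)),np.sin(np.radians(9.1))
print('lat x',d@[c,s],'tool y',d@[s,-c])
M=im['mount'];K=im['camera_matrix'];Rw=R.from_rotvec(o['orientation']).as_matrix()
for X in ([579.9,248.4,95],[579.9+.158*28,248.4-.987*28,95]):
    q=Rw.T@(np.array(X)-o['ee_pos']); q=M[:3,:3].T@(q-M[:3,3]); q=K@q; print(q[:2]/q[2])
cv2.imwrite('pics/c16.png',cv2.resize(im['pixels'][100:280,220:420,::-1],(660,594),interpolation=cv2.INTER_CUBIC))
```

```text
t 22.45 q [0.291 0.53  1.701 0.    0.91  0.132] p [590.6 189.6 129.9] rv [-3.132e+00 -2.500e-01 -1.000e-03] F [-0.1 -0.7 -1.3] M [-0.088  0.008  0.004] w 17.4
t 22.5 q [ 0.291  0.53   1.701 -0.     0.91   0.132] p [590.6 189.4 129.9] rv [-3.132 -0.249 -0.   ] F [-0.6 -0.  -1.2] M [-0.068 -0.003  0.052] w 17.0
lat x 1.2490401771452486 tool y 59.99715667631814
[316.73878375 162.64962841]
[316.78045857 219.86094607]
```

View pics/c16.png

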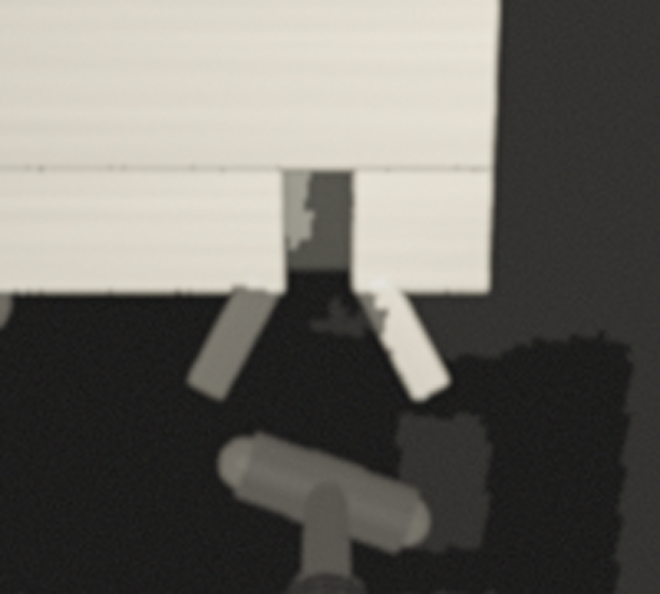

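Emit:
move_arm --motion '[[[-0.008,0,0.013],[0,0,0]],[[-0.008,-0.05,0.013],[0,0,0]],[[-0.008,-0.12,0.013],[0,0,0]],[[-0.008,-0.17,0.013],[0,0,0]],[[-0.008,-0.2,0.013],[0,0,0]]]'

```text
t: 23.12
ee_pos: [584.6, 219.3, 127.7]
orientation: [3.132, 0.25, 0.0]
ft_force: [-0.1, -0.3, -1.5]
width: 17.0
```

```bash
cat >> h.py <<'E'
def home(o):
    p=o['ee_pos'];d=(p-np.array([579.9,248.4,0]))[:2];c,s=np.cos(np.radians(9.1)),np.sin(np.radians(9.1))
    print('lat x',d@[c,s],'tool y',d@[s,-c],'z',p[2])
E
python3 - <<'E'
from h import *
o=st(); home(o);save('wrist','w17.png'); home(ctrl.get_obs())
E
```

```text
t 23.12 q [ 0.34   0.538  1.693 -0.     0.911  0.181] p [584.6 219.3 127.7] rv [3.132 0.25  0.   ] F [-0.1 -0.3 -1.5] M [-0.074  0.063 -0.04 ] w 17.0
lat x 0.005098711954317147 tool y 29.493377877533813 z 127.72232615027002
lat x 0.009316995256909643 tool y 29.21153412544466 z 127.73810491229546
```

Emit:
move_arm --motion '[[[0,-0.05,0],[0,0,0]],[[0,-0.1,0],[0,0,0]],[[0,-0.15,0],[0,0,0]],[[0,-0.18,0],[0,0,0]],[[0,-0.193,0],[0,0,0]]]'

```text
t: 23.8
ee_pos: [580.1, 247.4, 127.7]
orientation: [3.132, 0.249, 0.0]
ft_force: [0.1, -0.1, -1.1]
width: 17.4
```

Run:
```python
from h import *
o=st(); home(o);im=save('wrist','w18.png'); home(ctrl.get_obs())
cv2.imwrite('pics/c18.png',cv2.resize(im['pixels'][160:340,220:420,::-1],(660,594),interpolation=cv2.INTER_CUBIC))
```

```text
t 23.8 q [ 0.384  0.546  1.678 -0.     0.918  0.226] p [580.1 247.4 127.7] rv [3.132 0.249 0.   ] F [ 0.1 -0.1 -1.1] M [-0.017  0.079 -0.036] w 17.4
lat x 0.0013261591721206011 tool y 0.9792233053538636 z 127.71931133802316
lat x 0.0051162928539260945 tool y 0.9596729430123804 z 127.70406830440383
```

View pics/c18.png

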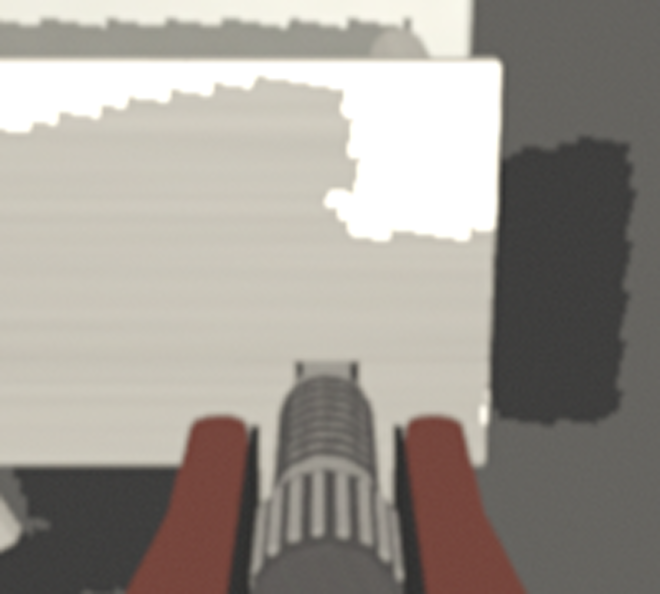

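Emit:
move_arm --motion '[[[0,-0.005,0.005],[0,0,0]],[[0,-0.005,0.01],[0,0,0]],[[0,-0.005,0.015],[0,0,0]],[[0,-0.005,0.018],[0,0,0]],[[0,-0.005,0.018],[0,0,0]]]'

```text
t: 24.48
ee_pos: [580.0, 247.8, 125.0]
orientation: [3.132, 0.249, -0.0]
ft_force: [0.7, 0.2, -1.1]
width: 17.5
```

Run:
```python
from h import *
o=st(); home(o)
```

```text
t 24.48 q [ 0.385  0.55   1.679 -0.     0.913  0.226] p [580.  247.8 125. ] rv [ 3.132  0.249 -0.   ] F [ 0.7  0.2 -1.1] M [-0.051  0.074 -0.008] w 17.5
lat x -0.010065148431250828 tool y 0.644440087804054 z 124.98058948384575
```

Emit:
move_arm --motion '[[[0,-0.002,0.002],[0,0,0]],[[0,-0.003,0.004],[0,0,0]],[[0,-0.003,0.004],[0,0,0]],[[0,-0.003,0.004],[0,0,0]],[[0,-0.003,0.004],[0,0,0]]]'

```text
t: 25.1
ee_pos: [580.0, 248.3, 124.5]
orientation: [-3.132, -0.249, -0.0]
ft_force: [-0.7, -0.1, -0.8]
width: 17.4
```

Emit:
move_arm --motion '[[[0,0,0.002],[0,0,0]],[[0,0,0.002],[0,0,0]],[[0,0,0.002],[0,0,0]],[[0,0,0.002],[0,0,0]],[[0,0,0.002],[0,0,0]]]'

```text
t: 25.72
ee_pos: [580.1, 248.3, 124.4]
orientation: [-3.132, -0.249, -0.001]
ft_force: [-1.9, -0.0, 3.2]
width: 17.4
```

Emit:
move_arm --motion '[[[0,0,0],[0,0,0]],[[0,0,0],[0,0,0]],[[0,0,0],[0,0,0]],[[0,0,0],[0,0,0]],[[0,0,0],[0,0,0]]]' --gripper 0.5

```text
t: 26.35
ee_pos: [579.9, 248.3, 124.1]
orientation: [3.132, 0.249, -0.0]
ft_force: [-0.4, 0.0, -0.0]
width: 44.3
```

Emit:
move_arm --motion '[[[0,0,-0.05],[0,0,0]],[[0,0,-0.15],[0,0,0]],[[0,0,-0.3],[0,0,0]],[[0,0.1,-0.5],[0,0,0]],[[0,0.2,-0.7],[0,0,0]]]'

```text
t: 26.98
ee_pos: [584.9, 218.5, 231.3]
orientation: [-3.131, -0.249, -0.002]
ft_force: [0.0, -0.0, -0.7]
width: 44.1
```

Run:
```python
from h import *
o=st(); im=save('wrist','w20.png'); s=save('scene','s2.png')['pixels']; t=save('top','t2.png')
cv2.imwrite('pics/c20.png',np.hstack([cv2.resize(im['pixels'][90:330,180:420,::-1],(400,400)),cv2.resize(s[265:365,365:465,::-1],(400,400),interpolation=cv2.INTER_CUBIC)]))
for n in ['knob','gauge','tip_a','tip_b','shoulder']:
  print(n,[(round(d['p'],2),np.round(d['location'],1).tolist()) for c in ['wrist','scene'] for d in ctrl.pinpoint(c,n)[:2]])
```

```text
t 26.98 q [0.338 0.412 1.625 0.    1.103 0.18 ] p [584.9 218.5 231.3] rv [-3.131e+00 -2.490e-01 -2.000e-03] F [ 0.  -0.  -0.7] M [-0.073  0.046  0.027] w 44.1
knob [(0.71, [582.1, 243.9, 141.7]), (0.57, [575.4, 247.1, 142.1])]
gauge [(0.82, [580.2, 246.2, 27.5]), (0.77, [580.5, 248.4, 31.6])]
tip_a []
tip_b []
shoulder [(0.9, [575.5, 246.6, 95.0]), (0.45, [581.1, 247.8, 91.0]), (0.79, [579.9, 248.8, 94.0])]
```

View pics/c20.png

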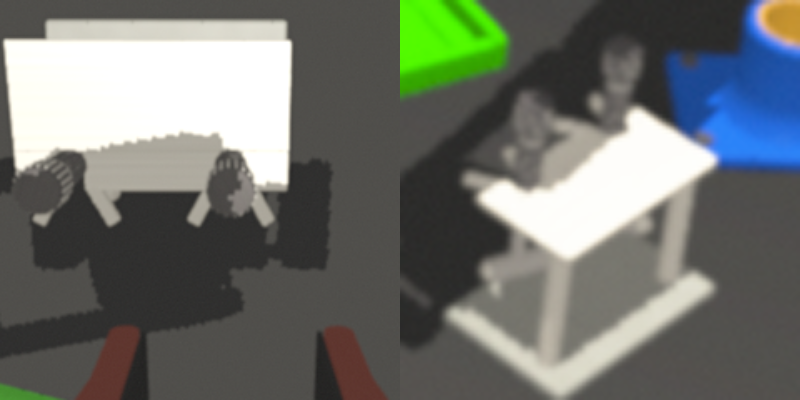

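View pics/t2.png

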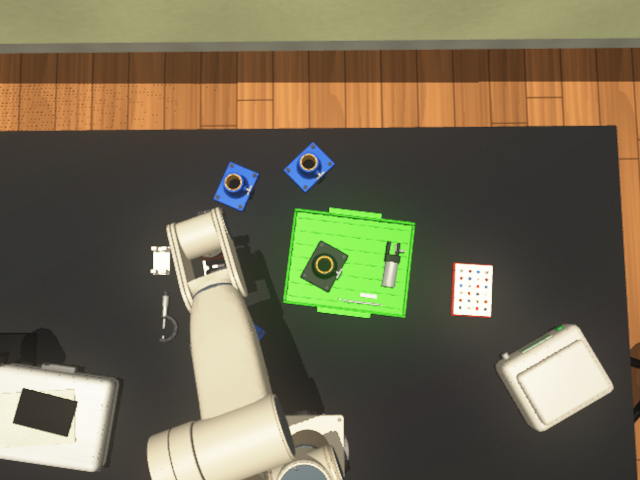

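Run:
```python
from h import *
st(); ctrl.close_job()
```

```text
t 27.62 q [ 0.339  0.416  1.627 -0.     1.1    0.18 ] p [584.5 218.8 228.6] rv [ 3.131e+00  2.490e-01 -1.000e-03] F [-0.  -0.8 -0.1] M [-0.042  0.09  -0.003] w 44.1
the job is handed in; nothing more can be done
```

The bore was taken and the gauge is back in its own notch. I handed the job in at 27.6 s with the gripper clear of everything.

- **Into the socket:** I lifted the gauge out of the rack by its knob, plungers closed. I lowered it into the black stand's socket in 1.5 mm steps until it met the rubber, with the gauge's foot at about z = 50 mm.
- **Taking the bore:** I pressed with about 9–10 N on the buffer. The screw turned about 0.93 rad slack while the head stayed still, near -17° in the world across three views. I then turned it back about 1.0 rad, just past where it started.
- **Setting:** Both plunger tips could be seen out in the socket, and still out after withdrawal and at the rack mouth. I did not measure the 42 mm. The networks found neither tip in the final pictures.
- **Drawing out:** There was a sideways force of about 2 N at the start of the lift. I moved 0.5 mm sideways and it went away.
- **Back in the rack:** The neck slid into the notch without resistance, and the gauge seated with about 3–4 N at the same height as at the start. The final pictures show it hanging in its notch. The black stand, column, drill kit, micrometer and rest look unmoved in the top view. The two networks' knob positions differed by up to about 7 mm, with the values expected from the grasp between them.

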